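# Restock the canister row

## Task

Add the new canisters on the counter to the tight canister row in the drawer: nudge the row apart and stand each one upright between the row canister with the same lid colour and the next one along (red between red and yellow, yellow between yellow and blue, blue between blue and green, green between green and white), close to both neighbours, so that no gap beside it is wider than two fingers. Turn each new canister so that the black mark on its side squarely faces the reader bar. Slide the canisters already in the row rather than lifting them out, keep them upright in the row, and leave the drawer's other row alone.

Things in the scene. Friction and masses are not known exactly. Their poses are not given: they have to be found in the camera images.
- drawer: fixed open plywood drawer on the table, 496 mm long (y), 178 mm wide (x), floor 8 mm thick, wall tops 40 mm above the table, front panel at the +y end 48 mm high; yaw varies a few degrees. Origin: centre of its underside; +x points to the reader bar. An 8 mm divider parts it into the canister row and, on the -x side (centre line x = -34 mm, 94 mm wide), the other row.
- lane (a point): centre of the floor of the canister row, fixed in the drawer at x = +51 mm, y = 0, 8 mm above the table; same axes as the drawer. The row is 60 mm wide (x) and 470 mm long inside (y from -235 to +235 mm).
- reader: black label-reader bar fixed along the outside of the canister row's long wall, with a red window strip; 30 mm wide (x), 460 mm long (y), 50 mm high. Origin: centre of its underside, at x = +106 mm, y = 0 of the drawer.
- row_red_c (a point): centre (half-way up) of the red-lidded canister of the row: upright screw-top canister, 46 mm in diameter, 100 mm tall, about 250 g, heavy at the bottom, with a 19 mm high red lid. It stands in the drawer's canister row; the five start about 1 mm apart, in the order red, yellow, blue, green, white from +y to -y, anywhere along the row, and can be slid along it.
- row_yellow_c (a point): centre (half-way up) of the yellow-lidded canister of the row: upright screw-top canister, 46 mm in diameter, 100 mm tall, about 250 g, heavy at the bottom, with a 19 mm high yellow lid. It stands in the drawer's canister row; the five start about 1 mm apart, in the order red, yellow, blue, green, white from +y to -y, anywhere along the row, and can be slid along it.
- row_blue_c (a point): centre (half-way up) of the blue-lidded canister of the row: upright screw-top canister, 46 mm in diameter, 100 mm tall, about 250 g, heavy at the bottom, with a 19 mm high blue lid. It stands in the drawer's canister row; the five start about 1 mm apart, in the order red, yellow, blue, green, white from +y to -y, anywhere along the row, and can be slid along it.
- row_green_c (a point): centre (half-way up) of the green-lidded canister of the row: upright screw-top canister, 46 mm in diameter, 100 mm tall, about 250 g, heavy at the bottom, with a 19 mm high green lid. It stands in the drawer's canister row; the five start about 1 mm apart, in the order red, yellow, blue, green, white from +y to -y, anywhere along the row, and can be slid along it.
- row_white_c (a point): centre (half-way up) of the white-lidded canister of the row: upright screw-top canister, 46 mm in diameter, 100 mm tall, about 250 g, heavy at the bottom, with a 19 mm high white lid. It stands in the drawer's canister row; the five start about 1 mm apart, in the order red, yellow, blue, green, white from +y to -y, anywhere along the row, and can be slid along it.
- new_red_c (a point): centre (half-way up) of the new red-lidded canister: upright screw-top canister, 46 mm in diameter, 100 mm tall, about 250 g, heavy at the bottom, with a 19 mm high red lid. Starts on the table, turned any way; may be absent. Its x axis points to its mark: a black panel with a white strip on its side, continued as a black line up the lid and in to the middle of its top.
- new_red_mark (a point): middle of the mark on the side of the new red-lidded canister, 23 mm out from its centre along its x axis, half-way up
- new_yellow_c (a point): centre (half-way up) of the new yellow-lidded canister: upright screw-top canister, 46 mm in diameter, 100 mm tall, about 250 g, heavy at the bottom, with a 19 mm high yellow lid. Starts on the table, turned any way; may be absent. Its x axis points to its mark: a black panel with a white strip on its side, continued as a black line up the lid and in to the middle of its top.
- new_yellow_mark (a point): middle of the mark on the side of the new yellow-lidded canister, 23 mm out from its centre along its x axis, half-way up
- new_blue_c (a point): centre (half-way up) of the new blue-lidded canister: upright screw-top canister, 46 mm in diameter, 100 mm tall, about 250 g, heavy at the bottom, with a 19 mm high blue lid. Starts on the table, turned any way; may be absent. Its x axis points to its mark: a black panel with a white strip on its side, continued as a black line up the lid and in to the middle of its top.
- new_blue_mark (a point): middle of the mark on the side of the new blue-lidded canister, 23 mm out from its centre along its x axis, half-way up
- new_green_c (a point): centre (half-way up) of the new green-lidded canister: upright screw-top canister, 46 mm in diameter, 100 mm tall, about 250 g, heavy at the bottom, with a 19 mm high green lid. Starts on the table, turned any way; may be absent. Its x axis points to its mark: a black panel with a white strip on its side, continued as a black line up the lid and in to the middle of its top.
- new_green_mark (a point): middle of the mark on the side of the new green-lidded canister, 23 mm out from its centre along its x axis, half-way up
- acrylic_box_c (a point): centre of the clear acrylic box with a closed hinged lid, 70 x 100 x 42 mm; lies loose in the drawer's other row
- bowl_c (a point): centre of the matte green ceramic pinch bowl, 80 mm across, 38 mm high; lies loose in the drawer's other row
- muddler_c (a point): centre of the beech muddler lying along the drawer, 168 mm long, 32 mm thick; lies loose in the drawer's other row
- spoons_c (a point): centre of the steel measuring spoons on a ring, lying, 120 x 36 x 10 mm; lies loose in the drawer's other row

How it is judged:
By the outcome, as a careful person would: the job done as asked, in the order asked, and still so for the second after the job is handed in, with the robot touching nothing.
Of new_red, new_yellow, new_blue, new_green only 3 to 4 are there at a start; the rules pass over those that are not, and their reading is None.
At some moment in a run one of new_red, new_yellow, new_blue, new_green may be knocked a few centimetres aside while the robot is not near it.
It also fails if it takes over 210 s, if anything falls off the work surface, if the arm or the gripper's body presses on something with over 40 N, if the wrist force passes 120 N, or if a joint passes its speed limit or range.

## Robot

A 6-joint arm with a two-finger parallel gripper is mounted at the origin on the work surface. World frame = base frame: x ahead of the robot, y to its left, z up, the work surface at z = 0. Lengths are in m, angles in degrees, forces in N, time in s.
With the tool pointing down it reaches from about 0.4 to 0.825 m from the base axis. Payload 7 kg.
Tool frame: the origin (TCP) lies at the very end of the fingers, on their centre line; the grasp point (between the pads) lies 19 mm behind it (ctrl.grip_point_offset is the distance from the TCP to the grasp point, in m); x points along the fingers, z is the direction in which the jaws open and shut, and the axes are right-handed (so a half turn about x gives the same grasp; the last joint's range is limited). The gripper opens to 88 mm and grips with 3 to 60 N. Pads are 19 mm wide; open, the fingers measure 130 mm over their backs; the gripper's body (78 mm by 193 mm) begins 47 mm behind the grasp point.
Start: joints at [-49.612, 20.546, 0.682, 0, -70.136, -16.507], TCP at [0.273, -0.617, 0.227] pointing down, gripper open.
Joint ranges: [-176.03, 176.03], [-82.01, 121.73], [-58.28, 71.71], [-173.87, 95.51], [-174.79, -0.11], [-173.66, 173.66]. Speed limits (degrees/s): [136.94, 136.94, 172.46, 180, 180, 180].

## Interface

Orientations are given as [roll, pitch, yaw] about the fixed x, y, z axes, in that order (R = Rz(yaw) Ry(pitch) Rx(roll)).
In Python, from plant import get_obs, snapshot, calibration, close_job, ctrl gives the robot as it stands.
- The arm moves only by the tool move_arm, never from a script. Its argument "commands" is a list that holds one entry, the list of rows, each a list of 4 numbers: the shift along the tool's x, y, z in cm, then the turn about the tool's x in rad. In form: [[[dx, dy, dz, spin], ...]]. A call has 1 to 8 rows; each row shifts and turns the commanded pose from where the row before left it, along the tool's axes as they then stand; what a row does not reach is not made up. A row lasts 1/10 s, in which the tool goes at most 50 mm and 8.59 degrees, less where a joint would pass 70% of its speed; a pose out of reach is approached as far as the arm can. A call with a gripper value outside its range is refused whole. "jaw" is the finger opening in cm, from 0 to 8.76, set as the call begins (left out, the last holds). The fingers move at their own pace and stop on an object; the grip force is fixed at half the most. Time passes only in rows, so rows that do not move let the fingers close. It gives the time, the measured TCP pose, the force and the opening at its end, in the units of the state.
- get_obs(): the state, without advancing time (a new reading comes with each control period).
- snapshot(name): name is "scene" or "top" or "wrist"; returns (picture, depth): 384x512x3 uint8, red, green, blue; 384x512 float32, m along the optical axis (not along the pixel's ray), 0 where there is no reading.
- calibration(name): a dict with "mtx" (3x3 intrinsics, pixels), "T" (4x4, takes a point from camera to world coordinates); the wrist camera has in their place "tool_from_camera" (4x4, takes a point from camera to tool coordinates, whose origin is the TCP and whose axes are the tool frame's). Camera axes: x right, y up, looking along -z (the intrinsics and any distortion apply to the point x, -y, -z); pixel columns grow to the right and rows downward; lengths in m; the calibration is good to about 2 mm. A picture is of the moment at which its call begins: read the wrist's pose just before it. calibration takes no time and is no camera call.
- close_job(): hands the job in, once; it reports no verdict.
The state is a dict: "clock": time; "joint_pos": joint angles; "qvel": joint speeds; "tau": joint torques, N m; "tool_pos": TCP position; "orientation": TCP orientation; "force": force on the tool from outside, world axes, zero at the start; "moment": the same for the moment, N m; "opening": finger opening in m.
Only numpy, scipy, OpenCV 4.12 (cv2) and the standard library are available. Lean on these libraries where they do the work, as an engineer would, in place of code of your own. Each camera call takes 0.05 s, during which the arm holds its last target. There are 200 camera calls.

## Working session

There is one attempt and no reset: what is moved stays moved. The work goes in short steps, Python scripts to look and compute and a tool call to move; the robot and the scene stay as the last step left them, time stands still between calls to the robot, and variables do not carry over. Pictures are saved under pics/ and viewed, about 12 in all and at most 16, crops included, and the job is handed in when it is done.

Besides the shell and the picture viewer there is one more tool, called after "Call:" as name(argument=value, ...), one argument or row to a line, values as JSON. move_arm: Moves the arm, as the interface text tells. Its arguments: {"type":"object","properties":{"commands":{"type":"array"},"jaw":{"type":"number"}},"required":["commands"]}

```bash
ls; mkdir -p pics
python3 - <<'E'
from plant import *
import cv2,json
o=get_obs();print({k:(v if not hasattr(v,'tolist') else v.tolist()) for k,v in o.items()})
for n in ("top","scene"):
    p,d=snapshot(n);cv2.imwrite(f"pics/{n}0.png",cv2.resize(p[:,:,::-1],(768,576),interpolation=cv2.INTER_CUBIC))
    c=calibration(n);print(n,c)
print(calibration("wrist"),ctrl.grip_point_offset)
E
```

```text
pics
{'clock': 0.0, 'joint_pos': [-49.61341887329629, 20.590765479434317, 0.6325829812070491, -0.019714626517899993, -70.13468221762092, -16.506432553308674], 'qvel': [0.0063179615100070335, -0.025996126660310405, -0.0744187083209724, 0.0705975555974403, -0.09186496022933809, 0.11877696299866415], 'tau': [0.0002888530980271753, -58.272743225097656, 29.306339621543884, 6.997506469488144, 0.007052084110910073, -0.00016995487385429442], 'tool_pos': [0.2730241955229499, -0.6167801480069467, 0.22562246691591406], 'orientation': [5.22174289016655, 89.90530342881927, 119.09517720410193], 'force': [0.01239179131793106, 0.6118080504863269, 0.015923710100157043], 'moment': [0.0075025913459471774, 0.023037097745743102, 0.008188044169524617], 'opening': 0.0875356694792116}
top {'mtx': array([[389.29603645,   0.        , 252.91821561],
       [  0.        , 389.29603645, 197.75054918],
       [  0.        ,   0.        ,   1.        ]]), 'T': array([[ 0.01448213,  0.9924326 , -0.12193363,  0.42332955],
       [-0.99968229,  0.01688698,  0.01871227,  0.00796056],
       [ 0.02062976,  0.1216239 , 
[... 341 characters left out ...]
883, -0.02926735,  0.05387232,  0.0601714 ],
       [-0.00969529,  0.79229492,  0.61006128,  0.7822896 ],
       [ 0.        ,  0.        ,  0.        ,  1.        ]])}
{'mtx': array([[344.03940241,   0.        , 257.13471624],
       [  0.        , 344.03940241, 183.85556888],
       [  0.        ,   0.        ,   1.        ]]), 'tool_from_camera': array([[ 3.68824358e-04,  2.78266230e-01, -9.60503914e-01,
        -1.58516710e-01],
       [ 6.35222112e-04,  9.60503721e-01,  2.78266418e-01,
         7.48833886e-02],
       [ 9.99999730e-01, -7.12764758e-04,  1.77496305e-04,
        -5.24750236e-04],
       [ 0.00000000e+00,  0.00000000e+00,  0.00000000e+00,
         1.00000000e+00]])} 0.0188
```

View pics/top0.png

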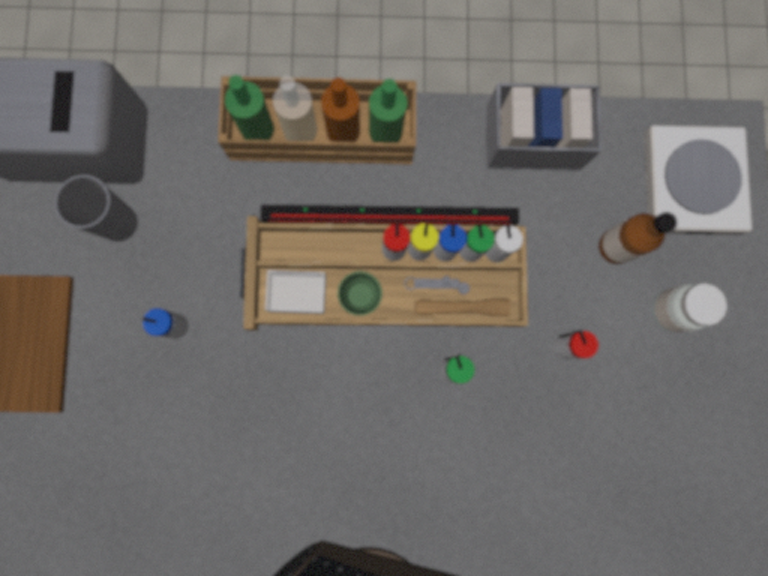

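View pics/scene0.png

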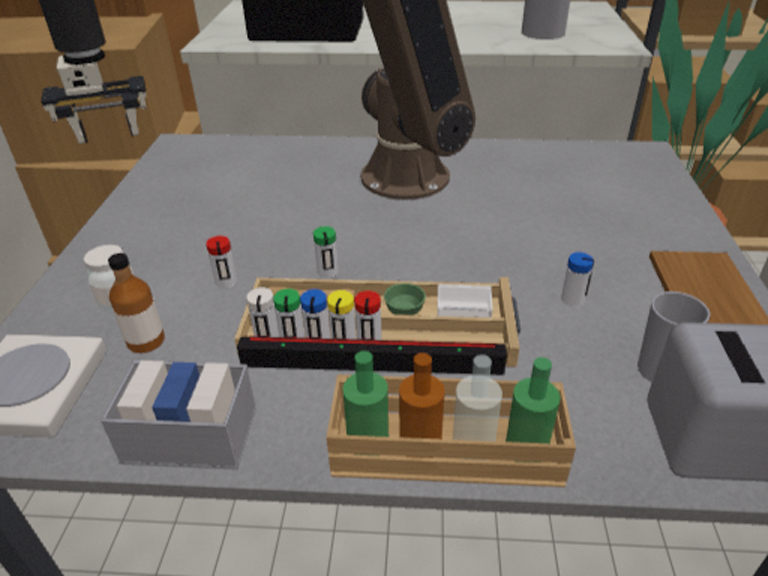

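```bash
cat > h.py <<'E'
from plant import *
import numpy as np, cv2
from scipy.spatial.transform import Rotation as Ro
COL=dict(red=[((0,140,60),(8,255,255)),((172,140,60),(180,255,255))],yellow=[((22,120,80),(36,255,255))],
 blue=[((105,140,50),(125,255,255))],green=[((50,110,40),(80,255,255))])
def tool():
    o=get_obs();T=np.eye(4);T[:3,:3]=Ro.from_euler('xyz',o['orientation'],degrees=True).as_matrix();T[:3,3]=o['tool_pos'];return T,o
def shot(n,save=None):
    c=calibration(n);T=tool()[0]@c['tool_from_camera'] if n=='wrist' else c['T']
    p,d=snapshot(n)
    if save: cv2.imwrite(f'pics/{save}.png',p[:,:,::-1])
    return p,d,c['mtx'],T
def rays(uv,M,T):
    uv=np.atleast_2d(uv).astype(float);r=np.c_[(uv[:,0]-M[0,2])/M[0,0],-(uv[:,1]-M[1,2])/M[1,1],-np.ones(len(uv))]
    return r@T[:3,:3].T
def plane(uv,z,M,T):
    r=rays(uv,M,T);return T[:3,3]+r*((z-T[2,3])/r[:,2])[:,None]
def cloud(d,M,T):
    v,u=np.mgrid[:d.shape[0],:d.shape[1]];r=rays(np.c_[u.ravel(),v.ravel()],M,T)
    return (T[:3,3]+r*d.reshape(-1,1)).reshape(*d.shape,3)
def lids(p,d,M,T,cols=COL,tol=.008,zs=(.1,.108)):
    hsv=cv2.cvtColor(p,cv2.COLOR_RGB2HSV);P=cloud(d,M,T);out=[]
    for c in cols:
        m=sum(cv2.inRange(hsv,np.array(a),np.array(b)) for a,b in COL[c])
        m=m*((P[...,2]>.08)&(P[...,2]<.12))
        m=cv2.morphologyEx(m.astype(np.uint8),cv2.MORPH_CLOSE,np.ones((5,5)))
        n,L,s,_=cv2.connectedComponentsWithStats(m)
        for i in range(1,n):
            if s[i,4]<60: continue
            g=(L==i);zt=np.percentile(P[g][:,2],70);z=min(zs,key=lambda q:abs(q-zt))
            g&=P[...,2]>z-tol
            if g.sum()<40: continue
            uv=np.argwhere(g)[:,::-1];W=plane(uv,z,M,T)[:,:2].astype(np.float32)
            ctr,r=cv2.minEnclosingCircle(W);h=cv2.convexHull(W)
            mm=cv2.moments(h);cm=np.array([mm['m10'],mm['m01']])/mm['m00']
            # dark line pixels on lid top
            near=plane(np.c_[[a.ravel() for a in np.meshgrid(range(512),range(384))]].T,z,M,T)[:,:2].reshape(384,512,2)-cm
            rr=np.hypot(near[...,0],near[...,1]);ins=(rr<.021)
            gr=p.max(2).astype(float);ref=np.median(gr[g]);w=np.clip(.75*ref-gr,0,None)*ins*(rr>.004)
            vec=(near*w[...,None]).sum((0,1));ang=np.degrees(np.arctan2(vec[1],vec[0])) if w.sum() else None
            out.append((c,cm.round(4),round(r*1e3,1),round(float(zt),4),None if ang is None else round(float(ang),1),int(g.sum()),uv.mean(0).round()))
    return out
def go(xyz,yaw=None):
    "deltas from the measured pose in tool axes (cm), spin (rad) to bring jaw axis to world yaw (mod 180)"
    T,o=tool();d=T[:3,:3].T@(np.array(xyz)-T[:3,3])*100;z=T[:3,2];cy=np.degrees(np.arctan2(z[1],z[0]));s=None
    if yaw is not None:
        a=(yaw-cy+90)%180-90;s=-np.radians(a)   # tool x points down
    print('delta cm',d.round(2),'spin',None if s is None else round(s,3),'jawyaw',round(cy,2),'j6',round(o['joint_pos'][5],1),'clock',round(o['clock'],2))
E
python3 - <<'E'
from h import *
p,d,M,T=shot('top')
for l in lids(p,d,M,T): print(*l)
hsv=cv2.cvtColor(p,cv2.COLOR_RGB2HSV)
P=cloud(d,M,T)
m=sum(cv2.inRange(hsv,np.array(a),np.array(b)) for a,b in (((0,100,40),(10,255,255)),((170,100,40),(180,255,255))))
n,L,s,_=cv2.connectedComponentsWithStats(m.astype(np.uint8))
i=max(range(1,n),key=lambda i:s[i,2]);print(s[i])
W=plane(np.argwhere(L==i)[:,::-1],.05,M,T)[:,:2].astype(np.float32)
print('strip',cv2.minAreaRect(W),cv2.fitLine(W,cv2.DIST_L2,0,.01,.01).ravel())
Tt,o=tool();print(Tt.round(4));print('table z',np.median(P[300:340,100:140,2]))
E
```

```text
red [ 0.6413 -0.0355] 23.2 0.109 -5.8 260 [264. 158.]
red [ 0.4684 -0.3471] 23.0 0.1008 8.1 256 [389. 229.]
yellow [ 0.6421 -0.0818] 23.1 0.109 -13.8 260 [282. 158.]
blue [ 0.6399 -0.1299] 21.9 0.1094 0.6 227 [302. 159.]
blue [0.4943 0.352 ] 21.9 0.1013 78.4 251 [105. 214.]
green [ 0.6409 -0.1758] 22.9 0.1087 0.2 237 [320. 159.]
green [ 0.4243 -0.1429] 22.6 0.1007 12.2 246 [306. 246.]
[ 178  141  163   27 1354]
strip ((0.6632588505744934, -0.026269569993019104), (0.06843520700931549, 0.4297632873058319), 0.3678268492221832) [ 0.00325425 -0.9999947   0.6805255  -0.02681985]
[[-6.000e-04 -9.144e-01 -4.048e-01  2.731e-01]
 [ 1.100e-03 -4.048e-01  9.144e-01 -6.169e-01]
 [-1.000e+00  1.000e-04  1.200e-03  2.259e-01]
 [ 0.000e+00  0.000e+00  0.000e+00  1.000e+00]]
table z 0.0003892631250558276
```

Call:
move_arm(
  commands=[
    [[-0.95,0,0,-0.1443],[-0.95,0,0,-0.1443],[-0.95,0,0,-0.1443],[-0.95,0,0,-0.1443],[-0.95,0,0,-0.1443],[-0.95,0,0,-0.1443],[-0.95,0,0,-0.1443],[-0.95,0,0,-0.1443]],
  ],
  jaw=8.5,
)

```text
clock: 0.95
tool_pos: [0.2732, -0.617, 0.3026]
orientation: [-63.2, 90.0, 117.1]
force: [0.3, -0.4, -0.2]
opening: 0.0853
```

Call:
move_arm(
  commands=[
    [[0,-3.5,-2.5,0],[0,-3.5,-2.5,0],[0,-3.5,-2.5,0],[0,-3.5,-2.5,0],[0,-3.5,-2.5,0],[0,-3.5,-2.5,0],[0,-3.5,-2.5,0]],
  ],
)

```text
clock: 1.65
tool_pos: [0.4488, -0.3705, 0.3025]
orientation: [-61.1, 90.0, 119.0]
force: [1.3, -1.1, 0.1]
opening: 0.085
```

Call:
move_arm(
  commands=[
    [[0,-3.5,-2.5,0],[0,-3.5,-2.5,0],[0,-3.5,-2.5,0],[0,-3.5,-2.5,0],[0,-3.5,-2.5,0],[0,-3.5,-2.5,0],[0,-3.5,-2.5,0],[0,0,0,0]],
  ],
)

```text
clock: 2.45
tool_pos: [0.6252, -0.1232, 0.3011]
orientation: [-18.4, 89.9, 161.8]
force: [0.0, -0.6, -0.1]
opening: 0.0849
```

```bash
python3 - <<'E'
import re
s=open('h.py').read()
s=s.replace("a=(yaw-cy+90)%180-90","a=(yaw-cy+180)%360-180").replace("(mod 180)","(full turn; mark dir + 180)")
open('h.py','w').write(s)
E
python3 - <<'E'
from h import *
p,d,M,T=shot('wrist','w1')
for l in lids(p,d,M,T): print(*l)
P=cloud(d,M,T);hsv=cv2.cvtColor(p,cv2.COLOR_RGB2HSV)
g=(P[...,2]>.088)&(P[...,2]<.118)&(hsv[...,1]<60)
n,L,s,c=cv2.connectedComponentsWithStats(g.astype(np.uint8))
for i in range(1,n):
    if s[i,4]>150: print('white?',s[i],P[L==i].mean(0).round(4))
# reader strip
m=sum(cv2.inRange(hsv,np.array(a),np.array(b)) for a,b in (((0,100,40),(10,255,255)),((170,100,40),(180,255,255))))*((P[...,2]<.06)&(P[...,2]>.03))
n,L,s,_=cv2.connectedComponentsWithStats(m.astype(np.uint8));i=max(range(1,n),key=lambda i:s[i,4]);print(s[i])
W=plane(np.argwhere(L==i)[:,::-1],.05,M,T)[:,:2].astype(np.float32);l=cv2.fitLine(W,cv2.DIST_HUBER,0,.01,.01).ravel();print('strip',l,'yaw',np.degrees(np.arctan(-l[0]/l[1])))
T,o=tool();print(T.round(4),o['joint_pos'],o['clock'])
E
```

```text
red [ 0.641  -0.0403] 24.0 0.1086 11.2 1245 [243. 232.]
yellow [ 0.642  -0.0869] 23.8 0.1086 1.5 1388 [241. 192.]
blue [ 0.6415 -0.1334] 23.0 0.1087 6.7 1415 [242. 149.]
green [ 0.6418 -0.1794] 22.5 0.1087 7.7 1517 [242. 104.]
green [ 0.4268 -0.1468] 24.3 0.1005 20.9 1554 [447. 136.]
green [ 0.8587 -0.0517] 18.2 0.0981 89.1 152 [ 48. 220.]
white? [   0    0   88   72 1150] [ 0.8154 -0.2327  0.0977]
white? [   0    3   70   45 2910] [ 0.8345 -0.2495  0.1118]
white? [ 217   29   48   50 1851] [ 0.6418 -0.2267  0.1083]
[ 195   45   16  214 1136]
strip [ 0.00786423 -0.99996907  0.691254   -0.11967339] yaw 0.45059186
[[-1.700e-03  3.500e-03 -1.000e+00  6.240e-01]
 [ 1.000e-04 -1.000e+00 -3.500e-03 -1.248e-01]
 [-1.000e+00 -1.000e-04  1.700e-03  3.013e-01]
 [ 0.000e+00  0.000e+00  0.000e+00  1.000e+00]] [ 6.22294893e+00  1.49210798e+01  2.37827449e+00 -1.90472597e-02
 -7.75552181e+01 -6.02046760e+00] 2.5
```

View pics/w1.png

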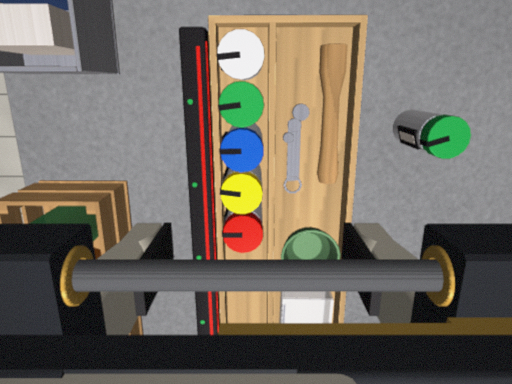

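```bash
sed -i "s/.75\*ref-gr,0,None)/.45*ref-gr,0,None)/" h.py
python3 - <<'E'
from h import *
for n in ('wrist','top'):
    p,d,M,T=shot(n)
    for l in lids(p,d,M,T): print(n,*l)
go((.6415,-.04,.16),180)
E
```

```text
wrist red [ 0.641  -0.0404] 24.0 0.1086 11.5 1247 [242. 234.]
wrist yellow [ 0.642  -0.0867] 24.1 0.1086 0.4 1391 [240. 194.]
wrist blue [ 0.6416 -0.1334] 23.0 0.1086 6.9 1416 [241. 151.]
wrist green [ 0.6419 -0.1794] 22.7 0.1087 8.3 1525 [240. 105.]
wrist green [ 0.427  -0.1468] 25.9 0.1005 25.2 1549 [445. 138.]
wrist green [ 0.8588 -0.0527] 15.4 0.0953 89.5 97 [ 48. 221.]
top red [ 0.6412 -0.0351] 23.3 0.1092 None 263 [264. 158.]
top red [ 0.4685 -0.3471] 23.0 0.1009 None 256 [389. 229.]
top yellow [ 0.6417 -0.0818] 23.4 0.109 None 261 [282. 158.]
top blue [ 0.6418 -0.1194] 19.6 0.1089 -124.1 82 [297. 158.]
top blue [0.4942 0.352 ] 22.3 0.1012 None 251 [105. 214.]
top green [ 0.6526 -0.1775] 18.3 0.109 -178.9 88 [321. 154.]
top green [ 0.4247 -0.1428] 22.3 0.1009 None 246 [306. 246.]
delta cm [14.21 -8.69 -1.89] spin 0.001 jawyaw -179.94 j6 -6.0 clock 2.6
```

Call:
move_arm(
  commands=[
    [[2.7,-1.72,-0.36,0],[2.7,-1.72,-0.36,0],[2.7,-1.72,-0.36,0],[2.7,-1.72,-0.36,0],[2.7,-1.72,-0.36,0],[0,0,0,0],[0,0,0,0]],
  ],
)

```text
clock: 3.3
tool_pos: [0.6406, -0.0421, 0.1677]
orientation: [40.1, 89.9, -139.9]
force: [0.2, -0.5, 0.6]
opening: 0.0852
```

Run:
```python
from h import *
p,d,M,T=shot('wrist','w2')
for l in lids(p,d,M,T): print(*l)
P=cloud(d,M,T)
for r in range(230,380,20): print(r,d[r,256].round(3),P[r,256].round(3))
T,o=tool();print(T.round(4))
go((.6415,-.04,.066),180)
```

```text
red [ 0.6412 -0.0398] 23.5 0.1086 8.5 3209 [258. 204.]
yellow [ 0.6424 -0.0858] 22.9 0.1086 -4.3 3714 [256. 135.]
blue [ 0.6417 -0.1323] 22.6 0.1087 0.7 4328 [258.  57.]
green [ 0.6416 -0.1605] 17.0 0.1083 8.1 713 [256.   6.]
230 0.235 [ 0.642 -0.022  0.109]
250 0.351 [0.642 0.045 0.008]
270 0.085 [ 0.641 -0.073  0.25 ]
290 0.087 [ 0.641 -0.068  0.251]
310 0.37 [0.642 0.115 0.009]
330 0.076 [ 0.641 -0.066  0.262]
350 0.065 [ 0.641 -0.069  0.272]
370 0.061 [ 0.641 -0.068  0.276]
[[ 1.100e-03 -2.000e-04 -1.000e+00  6.412e-01]
 [-4.000e-04 -1.000e+00  2.000e-04 -4.220e-02]
 [-1.000e+00  4.000e-04 -1.100e-03  1.687e-01]
 [ 0.000e+00  0.000e+00  0.000e+00  1.000e+00]]
delta cm [ 1.027e+01 -2.300e-01 -1.000e-02] spin -0.0 jawyaw 179.99 j6 -13.7 clock 3.35
```

View pics/w2.png

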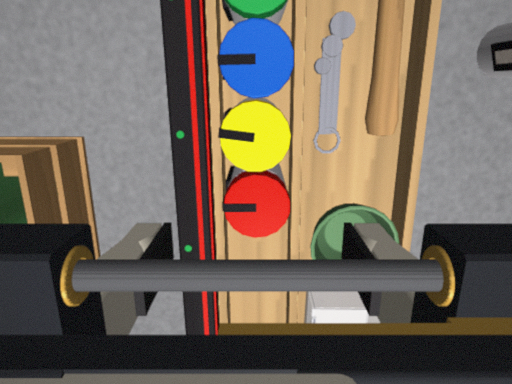

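```bash
python3 - <<'E'
s=open('h.py').read()
s=s.replace("tol=.008","tol=.003").replace("g&=P[...,2]>z-tol","g&=P[...,2]>np.percentile(P[g][:,2],80)-tol")
s=s.replace("ang=np.degrees(np.arctan2(vec[1],vec[0])) if w.sum() else None",
"""q=near[w>0].astype(np.float32);ang=None
            if len(q)>8:
                l=cv2.fitLine(q,cv2.DIST_HUBER,0,.001,.001).ravel()[:2];l*=np.sign(l@vec);ang=np.degrees(np.arctan2(l[1],l[0]))""")
open('h.py','w').write(s)
E
python3 - <<'E'
from h import *
for n in ('wrist','top'):
    p,d,M,T=shot(n)
    for l in lids(p,d,M,T): print(n,*l)
E
```

```text
wrist red [ 0.6411 -0.0393] 23.2 0.1085 -1.3 3104 [259. 204.]
wrist yellow [ 0.6423 -0.0858] 22.8 0.1086 -8.6 3656 [258. 135.]
wrist blue [ 0.6416 -0.1323] 22.6 0.1087 1.5 4282 [259.  58.]
wrist green [ 0.6418 -0.1611] 16.8 0.1083 -67.5 650 [257.   6.]
wrist green [ 0.8214 -0.0294] 7.3 0.0848 -163.7 86 [  2. 214.]
top red [ 0.6437 -0.042 ] 18.1 0.1092 -42.0 120 [266. 157.]
top red [ 0.4685 -0.3473] 22.8 0.1008 None 200 [389. 229.]
top yellow [ 0.6439 -0.0941] 19.5 0.1088 7.0 71 [287. 156.]
top blue [ 0.6406 -0.13  ] 21.5 0.109 None 174 [302. 159.]
top green [ 0.6412 -0.1757] 22.4 0.1088 None 176 [320. 159.]
top green [ 0.4243 -0.1429] 22.0 0.101 None 198 [306. 246.]
```

Call:
move_arm(
  commands=[
    [[2.5,-0.4,0,0],[2.5,0,0,0],[2.5,0,0,0],[1.5,0,0,0],[0.9,0,0,0],[0.4,0,0,0],[0,0,0,0]],
  ],
)

```text
clock: 4.15
tool_pos: [0.6414, -0.0373, 0.0651]
orientation: [-178.3, 90.0, 1.7]
force: [0.9, 0.5, 0.9]
opening: 0.0849
```

Call:
move_arm(
  commands=[
    [[0,0,0,0],[0,0,0,0],[0,0,0,0],[0,0,0,0],[0,0,0,0],[0,0,0,0],[0,0,0,0]],
  ],
  jaw=3.5,
)

```text
clock: 4.85
tool_pos: [0.641, -0.037, 0.0647]
orientation: [174.0, 90.0, -6.0]
force: [-1.1, -0.1, 0.9]
opening: 0.0452
```

Call:
move_arm(
  commands=[
    [[0,-1,0,0],[0,-2,0,0],[0,-2.5,0,0],[0,-2.5,0,0],[0,-2.5,0,0],[0,-2.5,0,0],[0,-2,0,0],[0,-1.3,0,0]],
  ],
)

```text
clock: 5.65
tool_pos: [0.641, 0.1273, 0.0649]
orientation: [108.0, 90.0, -71.9]
force: [-0.4, -10.2, 12.2]
opening: 0.0459
```

Call:
move_arm(
  commands=[
    [[0,0,0,0],[0,0,0,0]],
  ],
)

```text
clock: 5.85
tool_pos: [0.6413, 0.1271, 0.0648]
orientation: [-128.5, 89.9, 51.5]
force: [-0.0, 3.2, 3.0]
opening: 0.0452
```

Call:
move_arm(
  commands=[
    [[0,0,0,0],[0,0,0,0],[0,0,0,0],[0,0,0,0]],
  ],
  jaw=8.5,
)

```text
clock: 6.25
tool_pos: [0.6408, 0.1253, 0.0643]
orientation: [27.0, 90.0, -153.0]
force: [-0.2, -0.8, -0.8]
opening: 0.0725
```

Run:
```python
from h import *
p,d,M,T=shot('wrist')
for l in lids(p,d,M,T): print(*l)
go((.6415,-.0845,.065),180)
```

```text
red [0.6416 0.1061] 19.9 0.1083 -32.1 2530 [256. 245.]
red [0.6413 0.1323] 21.7 0.1086 92.5 3034 [257. 306.]
delta cm [-0.06 20.99 -0.07] spin -0.0 jawyaw 179.99 j6 -28.2 clock 6.3
```

Call:
move_arm(
  commands=[
    [[0,2,0,0],[0,4,0,0],[0,4,0,0],[0,4,0,0],[0,4,0,0],[0,2,0,0],[0,1,0,0],[0,0,0,0]],
  ],
)

```text
clock: 7.1
tool_pos: [0.6407, -0.0856, 0.0645]
orientation: [10.2, 90.0, -169.9]
force: [-0.4, 1.4, -1.2]
opening: 0.085
```

Call:
move_arm(
  commands=[
    [[0,0,0,0],[0,0,0,0],[0,0,0,0],[0,0,0,0],[0,0,0,0],[0,0,0,0],[0,0,0,0]],
  ],
  jaw=3.5,
)

```text
clock: 7.8
tool_pos: [0.6412, -0.0838, 0.0646]
orientation: [-150.4, 90.0, 29.6]
force: [0.9, 1.3, -0.3]
opening: 0.0459
```

Call:
move_arm(
  commands=[
    [[0,-1,0,0],[0,-2,0,0],[0,-2,0,0],[0,-2,0,0],[0,-2,0,0],[0,-1.4,0,0],[0,-0.6,0,0],[0,0,0,0]],
  ],
)

```text
clock: 8.6
tool_pos: [0.641, 0.0269, 0.0646]
orientation: [-113.9, 90.0, 66.2]
force: [-0.2, 2.3, 2.0]
opening: 0.0458
```

Call:
move_arm(
  commands=[
    [[0,0,0,0],[0,0,0,0],[0,0,0,0],[0,0,0,0],[0,0,0,0],[0,0,0,0]],
  ],
  jaw=8.5,
)

```text
clock: 9.2
tool_pos: [0.641, 0.0258, 0.0646]
orientation: [-113.0, 90.0, 67.0]
force: [0.1, 0.2, -0.1]
opening: 0.0834
```

Run:
```python
from h import *
p,d,M,T=shot('wrist','w3')
for l in lids(p,d,M,T): print(*l)
go((.6415,-.131,.065),180)
```

```text
yellow [0.6424 0.0068] 19.2 0.1082 -10.7 2076 [256. 247.]
yellow [0.6418 0.0329] 22.0 0.1086 92.4 3172 [257. 306.]
delta cm [-0.04 15.68 -0.05] spin 0.0 jawyaw -179.99 j6 -19.7 clock 9.25
```

View pics/w3.png

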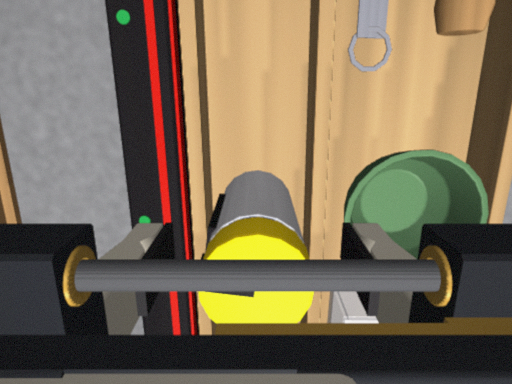

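Call:
move_arm(
  commands=[
    [[0,2,0,0],[0,3.7,0,0],[0,4,0,0],[0,3,0,0],[0,2,0,0],[0,1,0,0],[0,0,0,0]],
  ],
)

```text
clock: 9.95
tool_pos: [0.6409, -0.132, 0.0644]
orientation: [-2.6, 90.0, 177.3]
force: [-0.6, 0.3, -0.9]
opening: 0.085
```

Call:
move_arm(
  commands=[
    [[0,0,0,0],[0,0,0,0],[0,0,0,0],[0,0,0,0],[0,0,0,0],[0,0,0,0],[0,0,0,0]],
  ],
  jaw=3.5,
)

```text
clock: 10.65
tool_pos: [0.6412, -0.1308, 0.0646]
orientation: [-141.9, 90.0, 38.2]
force: [0.9, 1.1, -0.0]
opening: 0.0457
```

Call:
move_arm(
  commands=[
    [[0,-1,0,0],[0,-2,0,0],[0,-2,0,0],[0,-2,0,0],[0,-2,0,0],[0,-1.3,0,0],[0,-0.5,0,0],[0,0,0,0]],
  ],
)

```text
clock: 11.45
tool_pos: [0.641, -0.0222, 0.0645]
orientation: [-109.0, 90.0, 71.0]
force: [-0.4, 2.2, 1.4]
opening: 0.0457
```

Call:
move_arm(
  commands=[
    [[0,0,0,0],[0,0,0,0],[0,0,0,0],[0,0,0,0],[0,0,0,0],[0,0,0,0]],
  ],
  jaw=8.5,
)

```text
clock: 12.05
tool_pos: [0.641, -0.0232, 0.0646]
orientation: [-124.7, 90.0, 55.3]
force: [-0.2, -0.4, -1.3]
opening: 0.0842
```

Call:
move_arm(
  commands=[
    [[0,2,0,0],[0,3.6,0,0],[0,4,0,0],[0,3,0,0],[0,2,0,0],[0,1,0,0],[0,0,0,0]],
  ],
)

```text
clock: 12.75
tool_pos: [0.6409, -0.18, 0.0644]
orientation: [3.1, 90.0, -176.9]
force: [-0.1, 0.3, 0.1]
opening: 0.0851
```

Call:
move_arm(
  commands=[
    [[0,0,0,0],[0,0,0,0],[0,0,0,0],[0,0,0,0],[0,0,0,0],[0,0,0,0],[0,0,0,0]],
  ],
  jaw=3.5,
)

```text
clock: 13.45
tool_pos: [0.6412, -0.1788, 0.0646]
orientation: [-138.9, 90.0, 41.1]
force: [0.3, 1.7, 0.8]
opening: 0.0458
```

Call:
move_arm(
  commands=[
    [[0,-1,0,0],[0,-1.6,0,0],[0,-1.6,0,0],[0,-0.8,0,0],[0,-0.5,0,0],[0,0,0,0]],
  ],
)

```text
clock: 14.05
tool_pos: [0.6411, -0.1227, 0.0646]
orientation: [-99.7, 90.0, 80.4]
force: [-0.4, 2.2, 2.0]
opening: 0.0458
```

Call:
move_arm(
  commands=[
    [[0,0,0,0],[0,0,0,0],[0,0,0,0],[0,0,0,0],[0,0,0,0],[0,0,0,0]],
  ],
  jaw=8.5,
)

```text
clock: 14.65
tool_pos: [0.641, -0.1243, 0.0645]
orientation: [7.8, 90.0, -172.2]
force: [0.0, -0.0, 0.5]
opening: 0.0838
```

Call:
move_arm(
  commands=[
    [[-3,0,0,0],[-4,0,0,0],[-4.5,0,0,0],[-4.5,0,0,0],[-4.5,0,0,0],[-3,0,0,0],[0,0,0,0],[0,0,0,0]],
  ],
)

```text
clock: 15.45
tool_pos: [0.6411, -0.1239, 0.3002]
orientation: [-159.5, 89.9, 20.5]
force: [0.8, 0.7, -0.2]
opening: 0.0852
```

Run:
```python
from h import *
for n in ('wrist','top'):
    p,d,M,T=shot(n,n+'4')
    for l in lids(p,d,M,T): print(n,*l)
T,o=tool();print(T.round(4))
go((.4684,-.347,.28),188)
```

```text
wrist yellow [0.6416 0.038 ] 20.0 0.1086 13.9 294 [257. 295.]
wrist blue [ 0.6412 -0.0283] 22.8 0.1086 63.5 1028 [258. 244.]
wrist green [ 0.4255 -0.1465] 23.1 0.1005 15.7 1466 [465. 137.]
wrist green [ 0.6417 -0.1242] 22.7 0.1087 7.0 1414 [258. 159.]
wrist green [ 0.861  -0.0521] 14.2 0.0957 0.7 64 [ 62. 221.]
top red [ 0.4688 -0.3479] 22.5 0.1008 None 206 [389. 229.]
top yellow [0.6442 0.013 ] 17.9 0.1085 90.1 52 [244. 156.]
top blue [ 0.6408 -0.0262] 21.8 0.1091 -174.3 139 [260. 158.]
top blue [0.4946 0.3527] 21.6 0.1012 None 191 [104. 214.]
top green [ 0.6408 -0.1094] 20.5 0.1085 -174.8 75 [294. 158.]
top green [ 0.4247 -0.1425] 22.3 0.101 None 199 [306. 246.]
[[-2.000e-03  3.000e-04 -1.000e+00  6.404e-01]
 [ 3.000e-04 -1.000e+00 -3.000e-04 -1.239e-01]
 [-1.000e+00 -3.000e-04  2.000e-03  2.982e-01]
 [ 0.000e+00  0.000e+00  0.000e+00  1.000e+00]]
delta cm [ 1.85 22.3  17.2 ] spin -0.139 jawyaw -179.98 j6 -6.1 clock 15.55
```

View pics/wrist4.png

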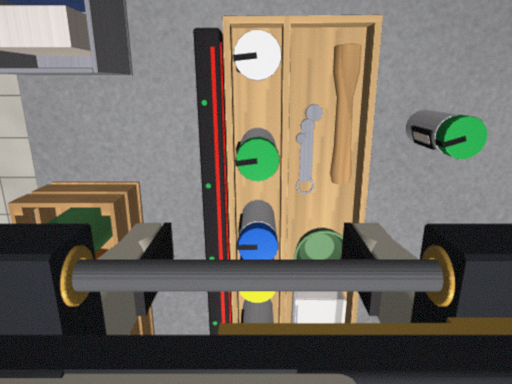

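Call:
move_arm(
  commands=[
    [[0.5,0.4,4.3,0],[2.5,0.5,4.3,0],[2.5,0.5,4.3,0],[2.6,0.5,4.3,0],[2.6,0.4,4.3,0],[2.6,0,0,-0.14],[0,0,0,-0.14],[0,0,0,0]],
  ],
)

```text
clock: 16.35
tool_pos: [0.4255, -0.1472, 0.1657]
orientation: [-9.8, 89.8, -173.7]
force: [0.9, 0.3, 0.1]
opening: 0.0847
```

Call:
move_arm(
  commands=[
    [[0,0,0,0],[0,0,0,0]],
  ],
)

```text
clock: 16.55
tool_pos: [0.4271, -0.147, 0.167]
orientation: [-5.6, 90.0, -169.7]
force: [-0.1, -0.7, 0.2]
opening: 0.0852
```

Run:
```python
from h import *
p,d,M,T=shot('wrist','w5')
ls=lids(p,d,M,T,['green'])
for l in ls: print(*l)
l=max(ls,key=lambda l:l[5]);go((*l[1],.057),180+l[4])
```

```text
green [ 0.4246 -0.1467] 23.2 0.1005 15.7 2937 [262. 199.]
delta cm [11.   -0.1   0.23] spin 0.004 jawyaw -164.08 j6 9.8 clock 16.6
```

View pics/w5.png

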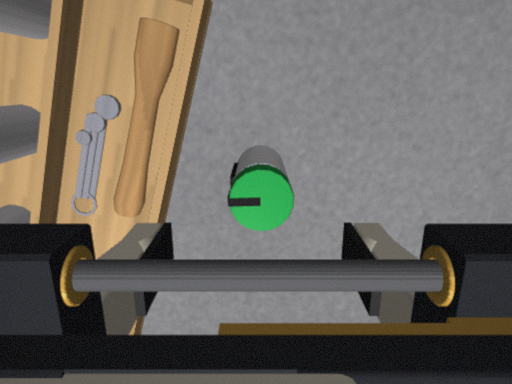

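Call:
move_arm(
  commands=[
    [[2.5,-0.1,0.2,0],[2.5,0,0,0],[2.5,0,0,0],[2,0,0,0],[1.0,0,0,0],[0.4,0,0,0],[0,0,0,0],[0,0,0,0]],
  ],
)

```text
clock: 17.4
tool_pos: [0.4254, -0.1466, 0.0588]
orientation: [163.3, 89.9, -0.6]
force: [-0.0, 0.2, -0.1]
opening: 0.0848
```

Call:
move_arm(
  commands=[
    [[0,0,0,0],[0,0,0,0],[0,0,0,0],[0,0,0,0],[0,0,0,0],[0,0,0,0],[0,0,0,0]],
  ],
  jaw=3.5,
)

```text
clock: 18.1
tool_pos: [0.4246, -0.1467, 0.0581]
orientation: [2.6, 90.0, -161.3]
force: [0.1, -0.8, 0.7]
opening: 0.0453
```

Call:
move_arm(
  commands=[
    [[-1,0,0,0],[-2.5,0,0,0],[-3,0,0,0],[-3,0,0,0],[-3,0,0,0],[-3,0,0,0.1],[-2,0,0,0.1],[-0.5,0,0,0.074]],
  ],
)

```text
clock: 18.9
tool_pos: [0.4254, -0.1467, 0.2412]
orientation: [-179.8, 89.8, 0.4]
force: [0.3, 0.1, -3.7]
opening: 0.0454
```

Run:
```python
from h import *
go((.6413,-.175,.235),180)
print(get_obs()['opening'])
```

```text
delta cm [  0.71   2.88 -21.57] spin 0.003 jawyaw -179.85 j6 -6.1 clock 18.9
0.04539443280786299
```

Call:
move_arm(
  commands=[
    [[0,0.5,-3,0],[0,0.5,-4,0],[0,0.5,-4,0],[0,0.5,-4,0],[0,0.5,-4,0],[0,0.4,-2.5,0],[0,0,0,0],[0,0,0,0]],
  ],
)

```text
clock: 19.7
tool_pos: [0.6393, -0.1742, 0.2371]
orientation: [-9.8, 89.9, 170.6]
force: [-0.6, 0.7, -2.8]
opening: 0.0457
```

Run:
```python
from h import *
go((.6413,-.175,.066),180)
p,d,M,T=shot('wrist','w6')
ls=lids(p,d,M,T,['green','blue'])
for l in ls: print(*l)
P=cloud(d,M,T);hsv=cv2.cvtColor(p,cv2.COLOR_RGB2HSV)
g=(abs(P[...,2]-.1085)<.003)&(hsv[...,1]<60)&(P[...,0]<.7)
n,L,s,c=cv2.connectedComponentsWithStats(g.astype(np.uint8))
for i in range(1,n):
    if s[i,4]>150:
        W=P[L==i][:,:2].astype(np.float32);h=cv2.moments(cv2.convexHull(W));print('white?',s[i],(h['m10']/h['m00'],h['m01']/h['m00']),cv2.minEnclosingCircle(W))
```

```text
delta cm [17.11  0.09 -0.24] spin 0.006 jawyaw -179.65 j6 -1.2 clock 19.7
blue [ 0.8206 -0.2955] 21.5 0.1151 -83.4 922 [12. 19.]
white? [ 227   86   56   55 2395] (0.641895827259408, -0.2264531291920762) ((0.6421822309494019, -0.22629469633102417), 0.023146869614720345)
```

View pics/w6.png

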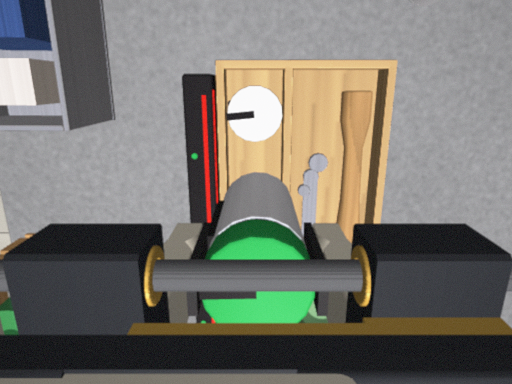

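Call:
move_arm(
  commands=[
    [[2,0.1,-0.2,0],[2.5,0,0,0],[2.5,0,0,0],[2.5,0,0,0],[2.5,0,0,0],[2,0,0,0],[1.5,0,0,0],[0.8,0,0,0]],
  ],
)

```text
clock: 20.55
tool_pos: [0.6408, -0.1751, 0.0744]
orientation: [-10.6, 89.9, 169.8]
force: [-0.7, -0.4, -2.3]
opening: 0.0454
```

Call:
move_arm(
  commands=[
    [[0.4,0,0,0],[0,0,0,0],[0,0,0,0]],
  ],
)

```text
clock: 20.85
tool_pos: [0.6424, -0.1753, 0.0721]
orientation: [173.2, 89.9, -6.4]
force: [0.3, 0.1, -2.4]
opening: 0.0456
```

Call:
move_arm(
  commands=[
    [[0.3,0,0,0],[0.2,0,0,0],[0,0,0,0],[0,0,0,0]],
  ],
)

```text
clock: 21.25
tool_pos: [0.642, -0.1753, 0.0662]
orientation: [173.6, 90.0, -6.0]
force: [-0.6, 0.1, -2.6]
opening: 0.0457
```

Call:
move_arm(
  commands=[
    [[0.1,0,0,0],[0,0,0,0]],
  ],
)

```text
clock: 21.45
tool_pos: [0.642, -0.1754, 0.0661]
orientation: [151.6, 90.0, -28.0]
force: [-2.8, 0.7, 5.5]
opening: 0.0455
```

Call:
move_arm(
  commands=[
    [[0,0,0,0],[0,0,0,0],[0,0,0,0],[0,0,0,0],[0,0,0,0],[0,0,0,0]],
  ],
  jaw=8.5,
)

```text
clock: 22.05
tool_pos: [0.6418, -0.1753, 0.065]
orientation: [-2.8, 90.0, 177.6]
force: [-1.1, -0.6, 0.7]
opening: 0.0839
```

Call:
move_arm(
  commands=[
    [[-2,0,0,0],[-4,0,0,0],[-4.5,0,0,0],[-4,0,0,0],[-2,0,0,0],[0,4.3,4.3,0],[0,4.3,4.3,0],[0,4.3,4.3,0]],
  ],
)

```text
clock: 22.85
tool_pos: [0.5352, -0.2826, 0.2302]
orientation: [170.2, 90.0, -9.4]
force: [0.9, -1.2, -0.4]
opening: 0.085
```

Call:
move_arm(
  commands=[
    [[1,4.3,4.3,0],[1,0,0,-0.14],[1,0,0,0],[1,0,0,0],[1,0,0,0],[0.5,0,0,0],[0,0,0,0],[0,0,0,0]],
  ],
)

```text
clock: 23.65
tool_pos: [0.5022, -0.3168, 0.1769]
orientation: [29.6, 90.0, -142.0]
force: [0.2, -0.8, -0.7]
opening: 0.0851
```

Run:
```python
from h import *
p,d,M,T=shot('wrist','w7')
ls=lids(p,d,M,T,['red'])
for l in ls: print(*l)
l=max(ls,key=lambda l:l[5]);go((*l[1],.0575),180+l[4])
p,d,M,T=shot('top','top7');
for l in lids(p,d,M,T): print(*l)
```

```text
red [ 0.4686 -0.352 ] 22.8 0.1006 18.5 3017 [314. 152.]
delta cm [11.97  2.97  3.85] spin -0.176 jawyaw -171.59 j6 21.8 clock 23.7
red [0.6419 0.1251] 23.2 0.1091 None 210 [199. 156.]
yellow [0.6423 0.0283] 22.8 0.1091 None 203 [238. 157.]
blue [ 0.6403 -0.0225] 21.8 0.1091 None 173 [259. 158.]
blue [0.4944 0.3527] 21.6 0.1011 None 211 [104. 214.]
```

View pics/w7.png

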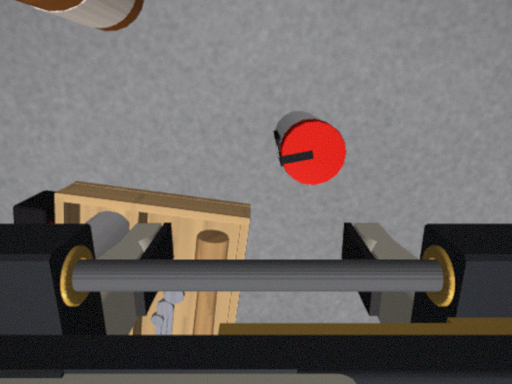

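Call:
move_arm(
  commands=[
    [[0.6,1.5,1.9,0],[0.6,1.5,1.9,0],[0,0,0,-0.088],[0,0,0,-0.088],[0,0,0,0],[0,0,0,0],[0,0,0,0]],
  ],
)

```text
clock: 24.45
tool_pos: [0.4688, -0.3523, 0.1652]
orientation: [140.1, 90.0, -21.6]
force: [-0.2, -0.5, -0.5]
opening: 0.0849
```

Run:
```python
from h import *
p,d,M,T=shot('wrist')
ls=lids(p,d,M,T,['red'])
for l in ls: print(*l)
l=max(ls,key=lambda l:l[5]);go((*l[1],.0575),180+l[4])
```

```text
red [ 0.4685 -0.3523] 22.9 0.1005 18.7 3000 [259. 198.]
delta cm [10.76 -0.    0.03] spin -0.005 jawyaw -161.6 j6 36.2 clock 24.5
```

Call:
move_arm(
  commands=[
    [[2.5,0,0,0],[2.5,0,0,0],[2.5,0,0,0],[1.8,0,0,0],[1.0,0,0,0],[0.4,0,0,0],[0,0,0,0],[0,0,0,0]],
  ],
)

```text
clock: 25.3
tool_pos: [0.4692, -0.3526, 0.0588]
orientation: [133.5, 89.9, -28.0]
force: [-0.0, 0.3, 0.0]
opening: 0.0854
```

Call:
move_arm(
  commands=[
    [[0,0,0,0],[0,0,0,0],[0,0,0,0],[0,0,0,0],[0,0,0,0],[0,0,0,0],[0,0,0,0]],
  ],
  jaw=3.5,
)

```text
clock: 26.0
tool_pos: [0.4684, -0.3524, 0.0579]
orientation: [-12.3, 90.0, -173.8]
force: [-0.5, -0.4, 1.5]
opening: 0.0456
```

Call:
move_arm(
  commands=[
    [[-1,0,0,0],[-2.5,0,0,0],[-3.5,0,0,0],[-3.5,0,0,0],[-3.5,0,0,0.1],[-3,0,0,0.1],[-2,0,0,0.1],[-0.5,0,0,0.026]],
  ],
)

```text
clock: 26.8
tool_pos: [0.4692, -0.3527, 0.2559]
orientation: [157.6, 89.8, -22.7]
force: [0.7, 0.0, -3.1]
opening: 0.0457
```

Run:
```python
from h import *
go((.6413,.0755,.245),180)
```

```text
delta cm [  1.09 -42.92 -16.95] spin -0.006 jawyaw 179.67 j6 17.5 clock 26.8
```

Call:
move_arm(
  commands=[
    [[0,-2,-1.5,-0.006],[0,-3.5,-1.5,0],[0,-4,-1.5,0],[0,-4,-1.5,0],[0,-4,-1.5,0],[0,-4,-1.5,0],[0,-4,-1.5,0],[0,-4,-1.5,0]],
  ],
)

```text
clock: 27.6
tool_pos: [0.5874, -0.0553, 0.2516]
orientation: [-4.0, 89.9, 176.3]
force: [0.6, -1.1, -4.1]
opening: 0.0455
```

Call:
move_arm(
  commands=[
    [[0,-4,-1.5,0],[0,-4,-1.5,0],[0,-3.4,-1.2,0],[0,-2,-0.7,0],[0,0,0,0],[0,0,0,0],[0,0,0,0]],
  ],
)

```text
clock: 28.3
tool_pos: [0.6361, 0.0761, 0.2524]
orientation: [18.0, 89.9, -161.9]
force: [-0.2, 0.4, -3.0]
opening: 0.0453
```

Run:
```python
from h import *
go((.6413,.0755,.066),180)
p,d,M,T=shot('wrist','w8')
for l in lids(p,d,M,T): print(*l)
p,d,M,T=shot('top','top8')
for l in lids(p,d,M,T): print(*l)
```

```text
delta cm [18.64  0.05 -0.54] spin 0.002 jawyaw -179.87 j6 -24.1 clock 28.3
yellow [0.6417 0.0248] 22.8 0.1086 -8.1 2042 [252. 113.]
blue [ 0.6416 -0.0247] 22.4 0.1087 2.4 2249 [252.  52.]
green [ 0.8401 -0.0189] 28.5 0.108 None 525 [11. 64.]
yellow [0.6424 0.0278] 22.5 0.1088 None 210 [238. 157.]
blue [ 0.6401 -0.0222] 21.8 0.1091 None 176 [258. 158.]
green [ 0.6416 -0.1459] 46.2 0.109 None 391 [308. 158.]
```

View pics/w8.png

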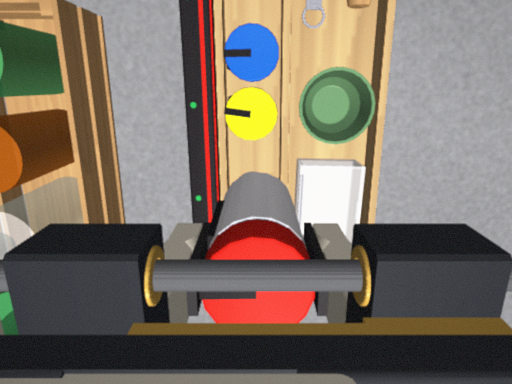

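Call:
move_arm(
  commands=[
    [[2,0.12,-0.5,0],[3,0,0,0],[3,0,0,0],[3,0,0,0],[2.5,0,0,0],[2,0,0,0],[1.0,0,0,0],[0.8,0,0,0]],
  ],
)

```text
clock: 29.2
tool_pos: [0.6417, 0.0751, 0.0797]
orientation: [92.0, 90.0, -87.9]
force: [-0.1, 0.5, -3.3]
opening: 0.0455
```

Call:
move_arm(
  commands=[
    [[0.5,0,0,0],[0,0,0,0],[0,0,0,0],[0,0,0,0]],
  ],
)

```text
clock: 29.6
tool_pos: [0.6422, 0.0759, 0.0758]
orientation: [-165.0, 89.9, 15.2]
force: [0.6, -0.8, -3.3]
opening: 0.0457
```

Call:
move_arm(
  commands=[
    [[0.4,0.1,0,0],[0.4,0,0,0],[0.1,0,0,0],[0,0,0,0],[0,0,0,0]],
  ],
)

```text
clock: 30.1
tool_pos: [0.6415, 0.0748, 0.066]
orientation: [28.5, 90.0, -151.4]
force: [-2.1, 0.7, 0.8]
opening: 0.0456
```

Call:
move_arm(
  commands=[
    [[0.1,0,0,0],[0,0,0,0]],
  ],
)

```text
clock: 30.3
tool_pos: [0.6415, 0.0747, 0.0659]
orientation: [125.2, 90.0, -54.7]
force: [-5.6, 0.1, 7.4]
opening: 0.0454
```

Call:
move_arm(
  commands=[
    [[0,0,0,0],[0,0,0,0],[0,0,0,0],[0,0,0,0],[0,0,0,0],[0,0,0,0]],
  ],
  jaw=8.5,
)

```text
clock: 30.9
tool_pos: [0.6417, 0.0748, 0.0648]
orientation: [24.6, 90.0, -155.2]
force: [-0.0, -0.5, 0.3]
opening: 0.0835
```

Call:
move_arm(
  commands=[
    [[-2,0,0,0],[-4,0,0,0],[-4.5,0,0,0],[-4,0,0,0],[-2,0,0,0],[0,-3.8,2,0],[0,-4,2.1,0],[0,-4,2.1,0]],
  ],
)

```text
clock: 31.7
tool_pos: [0.5786, 0.1934, 0.2301]
orientation: [-131.7, 90.0, 48.4]
force: [0.5, 0.3, -0.2]
opening: 0.0851
```

Call:
move_arm(
  commands=[
    [[0,-4,2.1,0],[0,-4,2.1,0],[0,-4,2.1,0],[0,-4,2.1,0],[0,0,0,0],[0,0,0,0]],
  ],
)

```text
clock: 32.3
tool_pos: [0.4943, 0.3534, 0.2298]
orientation: [62.2, 90.0, -117.5]
force: [0.7, -0.1, 1.0]
opening: 0.0848
```

Call:
move_arm(
  commands=[
    [[1,0,0,-0.136],[1,0,0,-0.136],[1,0,0,-0.136],[1,0,0,-0.136],[1,0,0,-0.136],[0.8,0,0,-0.136],[0,0,0,-0.136],[0,0,0,-0.136]],
  ],
)

```text
clock: 33.1
tool_pos: [0.4956, 0.3509, 0.1715]
orientation: [-2.6, 89.9, -119.9]
force: [-0.8, 0.1, 0.8]
opening: 0.085
```

Call:
move_arm(
  commands=[
    [[0,0,0,-0.136],[0,0,0,-0.136],[0,0,0,0],[0,0,0,0],[0,0,0,0]],
  ],
)

```text
clock: 33.6
tool_pos: [0.4953, 0.3519, 0.172]
orientation: [136.6, 90.0, 34.4]
force: [-0.1, -0.6, 0.2]
opening: 0.085
```

Run:
```python
from h import *
p,d,M,T=shot('wrist','w9')
ls=lids(p,d,M,T,['blue'])
for l in ls: print(*l)
l=max(ls,key=lambda l:l[5]);go((*l[1],.0575),180+l[4])
p,d,M,T=shot('top','top9');
for l in lids(p,d,M,T): print(*l)
```

```text
blue [0.4956 0.3517] 22.9 0.1006 76.6 2847 [258. 195.]
delta cm [11.44  0.05  0.03] spin 0.023 jawyaw -102.11 j6 24.1 clock 33.65
red [0.6419 0.1022] 44.7 0.1089 None 436 [208. 156.]
yellow [0.6421 0.0279] 22.7 0.1088 None 225 [238. 157.]
blue [ 0.6402 -0.0223] 21.7 0.1091 None 180 [258. 158.]
green [ 0.6421 -0.146 ] 46.2 0.1087 None 398 [308. 158.]
```

View pics/w9.png

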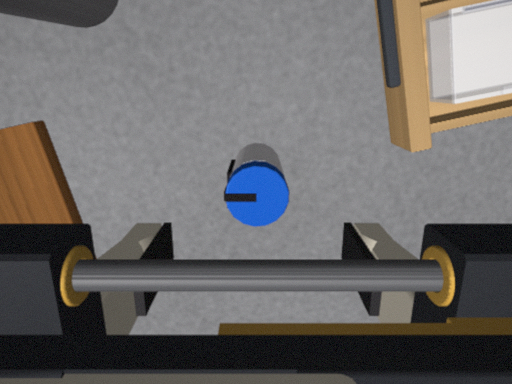

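Call:
move_arm(
  commands=[
    [[2.5,0,0,0.023],[2.5,0,0,0],[2.5,0,0,0],[2.0,0,0,0],[1.2,0,0,0],[0.6,0,0,0],[0,0,0,0],[0,0,0,0]],
  ],
)

```text
clock: 34.5
tool_pos: [0.4955, 0.3529, 0.0598]
orientation: [144.8, 89.9, 41.6]
force: [0.5, -0.2, 0.5]
opening: 0.0848
```

Call:
move_arm(
  commands=[
    [[0,0,0,0],[0,0,0,0],[0,0,0,0],[0,0,0,0],[0,0,0,0],[0,0,0,0],[0,0,0,0]],
  ],
  jaw=3.5,
)

```text
clock: 35.2
tool_pos: [0.495, 0.3524, 0.059]
orientation: [3.0, 90.0, -100.3]
force: [-0.3, -0.9, 0.4]
opening: 0.0453
```

Call:
move_arm(
  commands=[
    [[-1,0,0,0],[-2.5,0,0,0],[-3.5,0,0,0],[-3.5,0,0,0.1],[-3.5,0,0,0.13],[-3,0,0,0.13],[-2,0,0,0.13],[-0.5,0,0,0.13]],
  ],
)

```text
clock: 36.0
tool_pos: [0.4956, 0.353, 0.2575]
orientation: [-173.5, 89.7, 47.4]
force: [-0.3, 1.2, -3.8]
opening: 0.0457
```

Call:
move_arm(
  commands=[
    [[0,0,0,0.13],[0,0,0,0.13],[0,0,0,0.13],[0,0,0,0.13],[0,0,0,0.13],[0,0,0,0.067],[0,0,0,0]],
  ],
)

```text
clock: 36.7
tool_pos: [0.4946, 0.3522, 0.254]
orientation: [18.4, 90.0, -161.5]
force: [-0.6, 0.1, -1.4]
opening: 0.0459
```

Run:
```python
from h import *
go((.6413,-.0742,.25),180)
```

```text
delta cm [  0.4   42.66 -14.61] spin 0.001 jawyaw -179.92 j6 -53.8 clock 36.7
```

Call:
move_arm(
  commands=[
    [[0,2,-1,0],[0,3.5,-1.2,0],[0,4,-1.3,0],[0,4,-1.3,0],[0,4,-1.3,0],[0,4,-1.3,0],[0,4,-1.3,0],[0,4,-1.3,0]],
  ],
)

```text
clock: 37.5
tool_pos: [0.5957, 0.056, 0.2543]
orientation: [-103.1, 90.0, 77.2]
force: [0.2, 0.0, -3.0]
opening: 0.0459
```

Call:
move_arm(
  commands=[
    [[0,4,-1.3,0],[0,4,-1.3,0],[0,3.1,-1.2,0],[0,2,-0.8,0],[0,0,0,0],[0,0,0,0],[0,0,0,0]],
  ],
)

```text
clock: 38.2
tool_pos: [0.6417, -0.0726, 0.2539]
orientation: [-44.2, 90.0, 136.0]
force: [-0.1, 0.1, -1.4]
opening: 0.0453
```

Run:
```python
from h import *
p,d,M,T=shot('wrist','w10')
for l in lids(p,d,M,T): print(*l)
go((.6413,-.0742,.067),180)
```

```text
green [ 0.6422 -0.1743] 22.5 0.1087 2.8 2257 [259.  51.]
green [ 0.6415 -0.1236] 22.7 0.1087 7.0 1957 [259. 113.]
green [ 0.847  -0.0408] 25.1 0.1092 None 353 [ 35. 203.]
delta cm [18.71  0.18  0.05] spin 0.004 jawyaw -179.77 j6 -10.6 clock 38.25
```

View pics/w10.png

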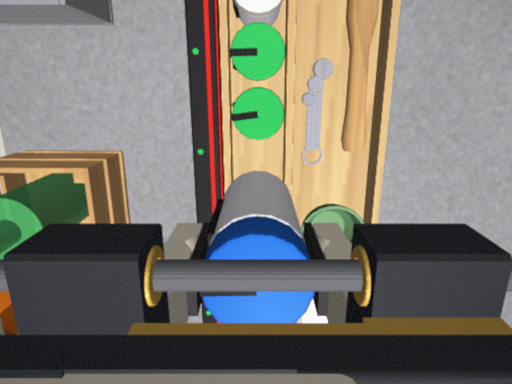

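Call:
move_arm(
  commands=[
    [[2,0.16,0,0.003],[3,0,0,0],[3,0,0,0],[3,0,0,0],[2.5,0,0,0],[2,0,0,0],[1.2,0,0,0],[0.8,0,0,0]],
  ],
)

```text
clock: 39.05
tool_pos: [0.6418, -0.0741, 0.0783]
orientation: [15.3, 90.0, -164.6]
force: [0.6, -0.4, -2.8]
opening: 0.0455
```

Call:
move_arm(
  commands=[
    [[0.3,0,0,0],[0,0,0,0],[0,0,0,0],[0,0,0,0]],
  ],
)

```text
clock: 39.45
tool_pos: [0.6425, -0.0748, 0.0769]
orientation: [-174.1, 89.9, 5.9]
force: [-0.2, 0.3, -2.5]
opening: 0.0454
```

Call:
move_arm(
  commands=[
    [[0.4,-0.05,0,0],[0.4,0,0,0],[0.2,0,0,0],[0,0,0,0],[0,0,0,0]],
  ],
)

```text
clock: 39.95
tool_pos: [0.642, -0.0743, 0.067]
orientation: [149.8, 90.0, -30.2]
force: [-3.4, 1.3, 6.4]
opening: 0.0455
```

Call:
move_arm(
  commands=[
    [[0.1,0,0,0],[0,0,0,0]],
  ],
)

```text
clock: 40.15
tool_pos: [0.642, -0.0743, 0.067]
orientation: [149.9, 90.0, -30.1]
force: [-5.7, 2.6, 14.4]
opening: 0.0458
```

Call:
move_arm(
  commands=[
    [[-0.1,0,0,0],[0,0,0,0],[0,0,0,0],[0,0,0,0],[0,0,0,0],[0,0,0,0],[0,0,0,0]],
  ],
  jaw=8.5,
)

```text
clock: 40.85
tool_pos: [0.642, -0.0743, 0.0658]
orientation: [13.8, 90.0, -166.2]
force: [-0.3, 0.3, 0.1]
opening: 0.0849
```

Call:
move_arm(
  commands=[
    [[-2,0,0,0],[-4,0,0,0],[-4.5,0,0,0],[-4.5,0,0,0],[-4.5,0,0,0],[-3,0,0,0],[0,0,0,0],[0,0,0,0]],
  ],
)

```text
clock: 41.65
tool_pos: [0.642, -0.0741, 0.2915]
orientation: [-154.3, 89.9, 25.7]
force: [0.1, 0.3, -0.5]
opening: 0.085
```

Run:
```python
from h import *
p,d,M,T=shot('wrist')
for l in lids(p,d,M,T): print(*l)
```

```text
red [0.6414 0.0977] 29.9 0.1084 0.3 889 [259. 307.]
yellow [0.6419 0.019 ] 24.1 0.1086 141.5 989 [258. 246.]
blue [ 0.642  -0.0503] 47.0 0.1086 -4.5 2679 [259. 182.]
green [ 0.6421 -0.1743] 22.5 0.1087 5.4 1768 [259.  56.]
green [ 0.6416 -0.1236] 22.5 0.1087 7.1 1562 [259. 111.]
green [ 0.8465 -0.036 ] 29.1 0.1084 None 309 [ 62. 197.]
```

Call:
move_arm(
  commands=[
    [[0,-4,0,0],[0,-4,0,0],[0,-4,0,0],[0,-4,0,0],[0,-4,0,0],[0,-4,0,0],[0,0,0,0],[0,0,0,0]],
  ],
)

```text
clock: 42.5
tool_pos: [0.6414, 0.1666, 0.2888]
orientation: [26.7, 89.8, -153.3]
force: [0.6, 0.6, -0.2]
opening: 0.0849
```

Run:
```python
from h import *
p,d,M,T=shot('wrist','w11')
for l in lids(p,d,M,T): print(*l)
p,d,M,T=shot('top','t11')
m=cv2.imread('pics/t11.png');cv2.imwrite('pics/t11c.png',cv2.resize(m[120:240,130:400],None,fx=2.9,fy=2.9,interpolation=cv2.INTER_CUBIC))
```

```text
red [0.6417 0.0992] 45.8 0.1087 None 3386 [258.  91.]
yellow [0.6417 0.0314] 22.5 0.1087 -7.3 1364 [258.  16.]
green [0.8444 0.2067] 31.3 0.1085 None 337 [ 59. 199.]
```

View pics/w11.png

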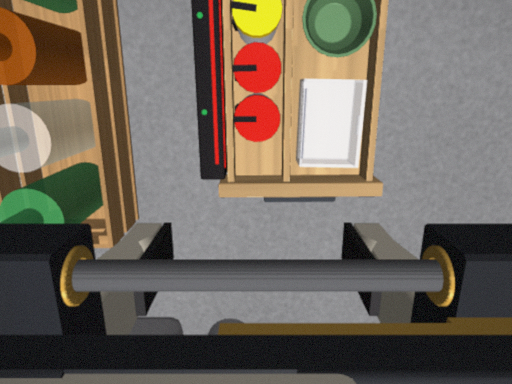

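View pics/t11c.png

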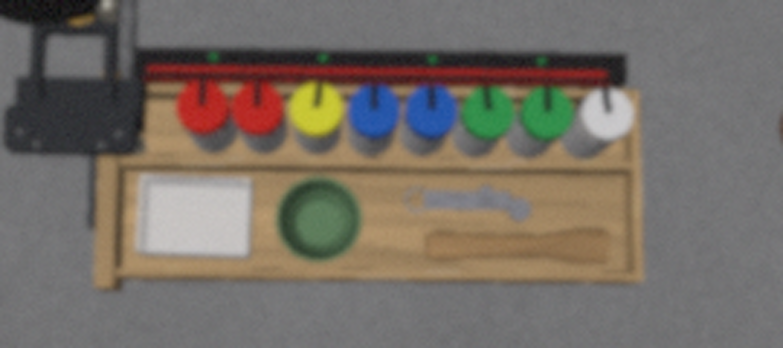

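Call:
move_arm(
  commands=[
    [[2,3,0,0],[2,3,0,0],[2,3,0,0],[2,0.2,0,0],[2,0,0,0],[0,0,0,0],[0,0,0,0]],
  ],
)

```text
clock: 43.3
tool_pos: [0.6421, 0.0726, 0.1912]
orientation: [57.0, 90.0, -123.1]
force: [0.5, 0.2, -0.0]
opening: 0.0848
```

Run:
```python
from h import *
p,d,M,T=shot('wrist','w12')
for l in lids(p,d,M,T): print(*l)
```

```text
red [0.6416 0.092 ] 40.9 0.1085 -10.1 4114 [260. 211.]
yellow [0.6417 0.0249] 22.8 0.1086 -8.3 3091 [259. 125.]
blue [ 0.6416 -0.0282] 27.2 0.1086 -2.4 3729 [260.  47.]
```

Call:
move_arm(
  commands=[
    [[0,4,0,0],[0,4,0,0],[0,4,0,0],[0,3,0,0],[0,0,0,0],[0,0,0,0]],
  ],
)

```text
clock: 43.95
tool_pos: [0.6425, -0.077, 0.1923]
orientation: [-174.8, 89.9, 5.1]
force: [0.2, 0.4, -0.7]
opening: 0.0849
```

Run:
```python
from h import *
p,d,M,T=shot('wrist','w13')
for l in lids(p,d,M,T): print(*l)
```

```text
yellow [0.6416 0.0227] 23.2 0.1085 -43.2 1473 [261. 306.]
blue [ 0.6415 -0.058 ] 40.4 0.1085 -65.9 3953 [260. 210.]
green [ 0.6421 -0.1742] 22.6 0.1086 2.7 3588 [260.  49.]
green [ 0.6416 -0.1237] 22.7 0.1086 7.5 3006 [260. 126.]
green [ 0.8402 -0.0518] 6.1 0.0878 -159.5 72 [  5. 219.]
```

Call:
move_arm(
  commands=[
    [[0,3,0,0],[0,4,0,0],[0,3,0,0],[0,0,0,0],[0,0,0,0]],
  ],
)

```text
clock: 44.5
tool_pos: [0.6422, -0.1759, 0.1912]
orientation: [-172.4, 90.0, 7.6]
force: [-0.4, -0.1, 0.9]
opening: 0.0847
```

Run:
```python
from h import *
p,d,M,T=shot('wrist','w14')
for l in lids(p,d,M,T): print(*l)
```

```text
blue [ 0.811  -0.2911] 11.5 0.0938 None 205 [ 3. 22.]
blue [ 0.642  -0.0769] 22.8 0.1085 -42.4 1462 [259. 306.]
green [ 0.6418 -0.1575] 41.3 0.1085 -63.4 4009 [260. 209.]
```

Run:
```python
import cv2,numpy as np
for f,y0,y1 in (('w12',150,250),('w13',150,250),('w14',150,250)):
    m=cv2.imread(f'pics/{f}.png');g=m.max(2);k=np.zeros_like(g);k[y0:y1,225:262]=(g[y0:y1,225:262]<60)
    n,L,s,c=cv2.connectedComponentsWithStats(k)
    for i in range(1,n):
        if s[i,4]>60 :
            l=cv2.fitLine(np.argwhere(L==i)[:,::-1].astype(np.float32),cv2.DIST_HUBER,0,.1,.01).ravel();print(f,s[i],np.degrees(np.arctan(l[1]/l[0])).round(1))
```

```text
w12 [228 193  29   7 167] 0.1
w13 [228 192  29   7 164] -0.6
w14 [227 188  30  10 187] -0.3
w14 [230 213   7  28  75] -80.1
```

```bash
python3 -c "
from plant import *
print(close_job(), get_obs()['clock'])"
```

```text
the job is handed in; nothing more can be done
the job is handed in; nothing more can be done
```

All three new canisters on the counter (red, blue and green; there was no yellow) now stand in the drawer row, each between its matching lid colour and the next one along. I handed the job in at about 44.6 s on the robot's clock.

- **Row:** I slid red, yellow, blue and green apart by gripping each one from above, and did not lift them. White stayed where it was. The order from +y is red, new red, yellow, blue, new blue, green, new green, white.
- **Gaps:** The last pictures show all eight upright. Gaps beside the new canisters come out at about 1 to 6 mm. The red to new-red gap is the least certain: it looks like 1 to 4 mm, because those two lids merged in the final measurement.
- **Marks:** The final close-up views put the lid lines of new red, new blue and new green within about 1° of the jaw axis, which was aligned with the robot's x axis. Two automatic readings said about 3 to 5° for new green. The drawer itself is turned only about 0.2 to 0.5°, so all three marks should face the reader bar squarely.
- **Other row:** It looks undisturbed in the pictures.
- **Disagreements:** The top and wrist cameras differed by 2 to 5 mm along y. I relied on the wrist camera together with the arm's own position. The automatic lid-angle readings were also unusable where two same-coloured lids sat side by side, so I fitted those lines separately from the saved wrist pictures.
- **Forces:** The highest reading was about 16 N. It came while lowering new blue to the floor, and I eased off before releasing.

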